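# Load and start the jar warmer

## Task

Get the jar warmer going for all the jam jars on the counter (there are two to four): first take the card reader that was left on its metal deck and lay it flat on the counter, stand every jar upright on the deck inside the rim, then push fully down the key whose dots give the number of jars, and last turn the timer wheel so that the red pointer on its far rim stands at the scale mark with that same number of dots. A jar may get knocked aside while you work, so see that all of them still stand on the deck at the end, and let go of everything.

Things in the scene. Friction and masses are not known exactly. Their poses are not given: they have to be found in the camera images.
- warmer: Jar warmer, fixed to the counter: steel base 190 mm deep (x) x 334 mm wide (y), jar deck on its right (-y), white console on its left (+y), 146 mm wide, top 55 mm above the counter. Origin: centre of the underside; own x points away from its front (keys in front, wheel and scale behind), own y to its left, z up. It may be turned a little
- deck (a point): Centre of the aluminium deck floor, 22 mm above the counter; axes as the warmer's. Inside the rim the floor is 140 mm (x) x 176 mm (y); the rim is 6 mm thick and rises 14 mm above the floor. Up to four jars fit as two by two, e.g. at x = -0.034 and +0.034, y = -0.045 and +0.045 from this point
- wheel (a joint): Timer wheel angle in rad: 0 when the red pointer points straight away from the front of the warmer (its own +x), growing clockwise seen from above (pointer going to the right). Limits -1.15 and 1.15. Scale marks: two dots at -0.30, three dots at +0.15, four dots at +0.60 (left to right). Starts left of all the marks. Stiff (0.06 N m): stays where it is left
- wheel_bar (a point): Timer wheel: grey disc 76 mm across, 21 mm high, upright axis, carrying a black finger bar 56 mm long, 14 mm wide, 30 mm high (from 75 to 105 mm above the counter), whose length lies along the line from axis to pointer. Point: on the axis at the top of the bar, 105 mm above the counter; its own x points along the bar to the pointer
- pointer_tip (a point): Tip of the red pointer on the wheel's rim (on the far side), 48.5 mm from the wheel axis, 66 mm above the counter
- mark_2 (a point): Scale mark with two dots, on the white scale behind the wheel: black tick on the scale's upright inner face, 50 mm from the wheel axis; top of the scale, 71 mm above the counter
- mark_3 (a point): Scale mark with three dots, likewise
- mark_4 (a point): Scale mark with four dots, likewise
- key_stop_top (a point): Red stop key (white square), leftmost of four in the row along the console's front; key cap 34 mm (front to back) x 26 mm (side to side), pitch 34 mm. Point: centre of the cap's top, about 70 mm above the counter when the key is up
- key_2_top (a point): White key with two black dots, second from the left; key cap 34 mm (front to back) x 26 mm (side to side), pitch 34 mm. Point: centre of the cap's top, about 70 mm above the counter when the key is up
- key_3_top (a point): White key with three black dots, third from the left; key cap 34 mm (front to back) x 26 mm (side to side), pitch 34 mm. Point: centre of the cap's top, about 70 mm above the counter when the key is up
- key_4_top (a point): White key with four black dots, rightmost; key cap 34 mm (front to back) x 26 mm (side to side), pitch 34 mm. Point: centre of the cap's top, about 70 mm above the counter when the key is up
- key_stop (a joint): Stroke of that key in m: 0 fully up, 0.008 fully down. About 3 to 5 N pushes it down. The four keys are interlocked: pushing one fully down lifts the one that was down; a key stays where it is left. Down at the start
- key_2 (a joint): Stroke of that key in m: 0 fully up, 0.008 fully down. About 3 to 5 N pushes it down. The four keys are interlocked: pushing one fully down lifts the one that was down; a key stays where it is left
- key_3 (a joint): Stroke of that key in m: 0 fully up, 0.008 fully down. About 3 to 5 N pushes it down. The four keys are interlocked: pushing one fully down lifts the one that was down; a key stays where it is left
- key_4 (a joint): Stroke of that key in m: 0 fully up, 0.008 fully down. About 3 to 5 N pushes it down. The four keys are interlocked: pushing one fully down lifts the one that was down; a key stays where it is left
- jar_1: Squat closed jam jar, dark red with a paper band and a brass-coloured lid, 54 mm across all the way up, 50 mm high, 0.18 to 0.33 kg. Origin: centre of its underside; z up through the lid
- jar_2: Squat closed jam jar, dark red with a paper band and a brass-coloured lid, 54 mm across all the way up, 50 mm high, 0.18 to 0.33 kg. Origin: centre of its underside; z up through the lid. May be absent
- jar_3: Squat closed jam jar, dark red with a paper band and a brass-coloured lid, 54 mm across all the way up, 50 mm high, 0.18 to 0.33 kg. Origin: centre of its underside; z up through the lid. May be absent
- jar_4: Squat closed jam jar, dark red with a paper band and a brass-coloured lid, 54 mm across all the way up, 50 mm high, 0.18 to 0.33 kg. Origin: centre of its underside; z up through the lid. May be absent
- card_reader: White square card reader, 68 x 68 x 14 mm, flat, loose, lying on the deck at the start. Origin: centre of its underside; z up. There is free counter to the right (-y) of the warmer, in the lane between the two columns of jars, about 0.45 m ahead of the robot and 0.14 m to its right

How it is judged:
On the way, in this order (a step that is already met when the one before it is completed fails the run):
1. the card reader lies flat on the counter, off the warmer, released (height (world z) of card_reader below 0.004 m and angle between card_reader's own z axis and vertical below 0.06 rad and linear speed of card_reader below 0.02 m/s and contact force between card_reader and the fingers below 0.2 N), for 0.2 s.
2. every jar stands upright inside the rim of the deck, released (x of jar_1 in the frame of deck between -0.047 and 0.047 m and y of jar_1 in the frame of deck between -0.065 and 0.065 m and z of jar_1 in the frame of deck between -0.004 and 0.004 m and angle between each of jar_1, jar_2, jar_3, jar_4's own z axis and vertical below 0.08 rad and linear speed of each of jar_1, jar_2, jar_3, jar_4 below 0.02 m/s and contact force between each of jar_1, jar_2, jar_3, jar_4 and the fingers below 0.2 N and x of jar_2 in the frame of deck between -0.047 and 0.047 m and y of jar_2 in the frame of deck between -0.065 and 0.065 m and z of jar_2 in the frame of deck between -0.004 and 0.004 m and x of jar_3 in the frame of deck between -0.047 and 0.047 m and y of jar_3 in the frame of deck between -0.065 and 0.065 m and z of jar_3 in the frame of deck between -0.004 and 0.004 m and x of jar_4 in the frame of deck between -0.047 and 0.047 m and y of jar_4 in the frame of deck between -0.065 and 0.065 m and z of jar_4 in the frame of deck between -0.004 and 0.004 m), for 0.2 s.
3. the key with as many dots as there are jars is fully down, the other keys up ((((height (world z) of jar_2 above -5 m or height (world z) of deck above 5 m) and height (world z) of each of jar_3, jar_4 below -5 m and value of joint key_2 above 0.0062 m and value of joint each of key_stop, key_3, key_4 below 0.0018 m) or (height (world z) of each of jar_2, jar_4 below -5 m and (height (world z) of jar_3 above -5 m or height (world z) of deck above 5 m) and value of joint key_2 above 0.0062 m and value of joint each of key_stop, key_3, key_4 below 0.0018 m) or (height (world z) of each of jar_2, jar_3 below -5 m and (height (world z) of jar_4 above -5 m or height (world z) of deck above 5 m) and value of joint key_2 above 0.0062 m and value of joint each of key_stop, key_3, key_4 below 0.0018 m) or ((height (world z) of jar_2 above -5 m or height (world z) of deck above 5 m) and (height (world z) of jar_3 above -5 m or height (world z) of deck above 5 m) and height (world z) of jar_4 below -5 m and value of joint key_3 above 0.0062 m and value of joint each of key_stop, key_2, key_4 below 0.0018 m) or ((height (world z) of jar_2 above -5 m or height (world z) of deck above 5 m) and height (world z) of jar_3 below -5 m and (height (world z) of jar_4 above -5 m or height (world z) of deck above 5 m) and value of joint key_3 above 0.0062 m and value of joint each of key_stop, key_2, key_4 below 0.0018 m) or (height (world z) of jar_2 below -5 m and (height (world z) of jar_3 above -5 m or height (world z) of deck above 5 m) and (height (world z) of jar_4 above -5 m or height (world z) of deck above 5 m) and value of joint key_3 above 0.0062 m and value of joint each of key_stop, key_2, key_4 below 0.0018 m) or ((height (world z) of jar_2 above -5 m or height (world z) of deck above 5 m) and (height (world z) of jar_3 above -5 m or height (world z) of deck above 5 m) and (height (world z) of jar_4 above -5 m or height (world z) of deck above 5 m) and value of joint key_4 above 0.0062 m and value of joint each of key_stop, key_2, key_3 below 0.0018 m))), for 0.2 s.
4. the pointer stands at the mark with as many dots as there are jars ((((height (world z) of jar_2 above -5 m or height (world z) of deck above 5 m) and height (world z) of each of jar_3, jar_4 below -5 m and value of joint wheel between -0.4 and -0.2 rad and velocity of joint wheel between -0.05 and 0.05 rad/s) or (height (world z) of each of jar_2, jar_4 below -5 m and (height (world z) of jar_3 above -5 m or height (world z) of deck above 5 m) and value of joint wheel between -0.4 and -0.2 rad and velocity of joint wheel between -0.05 and 0.05 rad/s) or (height (world z) of each of jar_2, jar_3 below -5 m and (height (world z) of jar_4 above -5 m or height (world z) of deck above 5 m) and value of joint wheel between -0.4 and -0.2 rad and velocity of joint wheel between -0.05 and 0.05 rad/s) or ((height (world z) of jar_2 above -5 m or height (world z) of deck above 5 m) and (height (world z) of jar_3 above -5 m or height (world z) of deck above 5 m) and height (world z) of jar_4 below -5 m and value of joint wheel between 0.05 and 0.25 rad and velocity of joint wheel between -0.05 and 0.05 rad/s) or ((height (world z) of jar_2 above -5 m or height (world z) of deck above 5 m) and height (world z) of jar_3 below -5 m and (height (world z) of jar_4 above -5 m or height (world z) of deck above 5 m) and value of joint wheel between 0.05 and 0.25 rad and velocity of joint wheel between -0.05 and 0.05 rad/s) or (height (world z) of jar_2 below -5 m and (height (world z) of jar_3 above -5 m or height (world z) of deck above 5 m) and (height (world z) of jar_4 above -5 m or height (world z) of deck above 5 m) and value of joint wheel between 0.05 and 0.25 rad and velocity of joint wheel between -0.05 and 0.05 rad/s) or ((height (world z) of jar_2 above -5 m or height (world z) of deck above 5 m) and (height (world z) of jar_3 above -5 m or height (world z) of deck above 5 m) and (height (world z) of jar_4 above -5 m or height (world z) of deck above 5 m) and value of joint wheel between 0.5 and 0.7 rad and velocity of joint wheel between -0.05 and 0.05 rad/s))), for 0.2 s.
At the end, for the whole second after the job is handed in: Card reader flat on the counter; every jar upright (0.08 rad) on the deck inside the rim; all released, at rest; key with as many dots as jars down (over 6.2 mm), the other three up (under 1.8 mm); wheel at rest, pointer within 0.1 rad (5 mm) of the mark with as many dots as jars (all of step 1 and all of step 2 and (((height (world z) of jar_2 above -5 m or height (world z) of deck above 5 m) and height (world z) of each of jar_3, jar_4 below -5 m and value of joint key_2 above 0.0062 m and value of joint each of key_stop, key_3, key_4 below 0.0018 m and value of joint wheel between -0.4 and -0.2 rad and velocity of joint wheel between -0.05 and 0.05 rad/s) or (height (world z) of each of jar_2, jar_4 below -5 m and (height (world z) of jar_3 above -5 m or height (world z) of deck above 5 m) and value of joint key_2 above 0.0062 m and value of joint each of key_stop, key_3, key_4 below 0.0018 m and value of joint wheel between -0.4 and -0.2 rad and velocity of joint wheel between -0.05 and 0.05 rad/s) or (height (world z) of each of jar_2, jar_3 below -5 m and (height (world z) of jar_4 above -5 m or height (world z) of deck above 5 m) and value of joint key_2 above 0.0062 m and value of joint each of key_stop, key_3, key_4 below 0.0018 m and value of joint wheel between -0.4 and -0.2 rad and velocity of joint wheel between -0.05 and 0.05 rad/s) or ((height (world z) of jar_2 above -5 m or height (world z) of deck above 5 m) and (height (world z) of jar_3 above -5 m or height (world z) of deck above 5 m) and height (world z) of jar_4 below -5 m and value of joint key_3 above 0.0062 m and value of joint each of key_stop, key_2, key_4 below 0.0018 m and value of joint wheel between 0.05 and 0.25 rad and velocity of joint wheel between -0.05 and 0.05 rad/s) or ((height (world z) of jar_2 above -5 m or height (world z) of deck above 5 m) and height (world z) of jar_3 below -5 m and (height (world z) of jar_4 above -5 m or height (world z) of deck above 5 m) and value of joint key_3 above 0.0062 m and value of joint each of key_stop, key_2, key_4 below 0.0018 m and value of joint wheel between 0.05 and 0.25 rad and velocity of joint wheel between -0.05 and 0.05 rad/s) or (height (world z) of jar_2 below -5 m and (height (world z) of jar_3 above -5 m or height (world z) of deck above 5 m) and (height (world z) of jar_4 above -5 m or height (world z) of deck above 5 m) and value of joint key_3 above 0.0062 m and value of joint each of key_stop, key_2, key_4 below 0.0018 m and value of joint wheel between 0.05 and 0.25 rad and velocity of joint wheel between -0.05 and 0.05 rad/s) or ((height (world z) of jar_2 above -5 m or height (world z) of deck above 5 m) and (height (world z) of jar_3 above -5 m or height (world z) of deck above 5 m) and (height (world z) of jar_4 above -5 m or height (world z) of deck above 5 m) and value of joint key_4 above 0.0062 m and value of joint each of key_stop, key_2, key_3 below 0.0018 m and value of joint wheel between 0.5 and 0.7 rad and velocity of joint wheel between -0.05 and 0.05 rad/s))); the robot touches nothing.
Of jar_2, jar_3, jar_4 only 1 to 3 are there at a start; the rules pass over those that are not, and their reading is None.
At some moment in a run one of jar_1, jar_2, jar_3, jar_4 may be knocked a few centimetres aside while the robot is not near it.
It also fails if it takes over 210 s, if anything falls off the work surface, if the arm or the gripper's body presses on something with over 40 N, if the wrist force passes 120 N, or if a joint passes its speed limit or range.

## Robot

A 7-joint arm with a two-finger parallel gripper is mounted at the origin on the work surface; the furniture and walls round the work are solid. World frame = base frame: x ahead of the robot, y to its left, z up, the work surface at z = 0. Lengths are in m, angles in rad, forces in N, time in s.
With the tool pointing down it reaches from about 0.425 to 0.875 m from the base axis. Payload 4.7 kg.
Tool frame: the origin (TCP) lies on the centre line of the jaws, within the pads' length; the fingertips stand 22 mm ahead of it and the grasp point (between the pads) lies 3 mm ahead of it; z points along the fingers, y is the direction in which the jaws open and shut (so a half turn about z gives the same grasp; the last joint's range is limited). The gripper opens to 87 mm and grips with 3 to 60 N. Pads are 19 mm wide; open, the fingers measure 117 mm over their backs; the gripper's body (75 mm by 190 mm) begins 51 mm behind the grasp point.
Start: joints at [-1.11, 0.321, -0.07, 1.45, 0.023, 1.371, -0.057], TCP at [0.281, 0.586, 0.245] pointing down, gripper open.
Joint ranges: [-2.86, 2.86], [-0.3, 2.09], [-1.38, 1.24], [0.06, 2.45], [-1.56, 4.7], [0.09, 2.05], [-2.69, 2.69]. Speed limits (rad/s): [2.57, 2.57, 3.14, 3.14, 3.14, 3.14, 3.14].

## Interface

Orientations are given as a rotation vector (axis times angle).
In Python, from bench import ctrl, imaging, close_job, finder gives the robot as it stands. The module is installed in compiled form; this text tells all that it offers.
- The arm moves only by the shell command python3 -m jog 'ROWS' [FORCE]. ROWS is JSON, a list that holds one entry, the list of rows, each a list of 7 numbers: the shift along the tool's x, y, z in cm, then the turn, a rotation vector about the tool's x, y, z in degrees, then the finger opening in cm, from 0 to 8.7. In form: [[[dx, dy, dz, ax, ay, az, claw], ...]]. A call has 1 to 12 rows; each row shifts and turns the commanded pose from where the row before left it, along the tool's axes as they then stand; what a row does not reach is not made up. A row lasts 1/10 s, in which the tool goes at most 50 mm and 8.59 degrees, less where a joint would pass 70% of its speed; a pose out of reach is approached as far as the arm can. A call is refused whole if a number of a shift passes 5 or a number of a turn 8.59, either way. A call with a gripper value outside its range is refused whole. The fingers move at their own pace and stop on an object; FORCE is the grip in N (left out, the last holds). Time passes only in rows, so rows that do not move let the fingers close. It gives the time, the measured TCP pose, the force and the opening at its end, in the units of the state.
- ctrl.get_state(): the state, without advancing time (a new reading comes with each control period).
- imaging.get_image(name): name is "scene" or "top" or "wrist"; returns a dict with "frame" (384x512x3 uint8, red, green, blue), "intrinsics" (3x3 intrinsics, pixels), "pose" (4x4, takes a point from camera to world coordinates). Camera axes: x right, y down, z forward; pixel columns grow to the right and rows downward; lengths in m; the calibration is good to about 2 mm. The wrist camera is an equidistant fisheye: a pixel r from the principal point sees the ray r / f radians off the axis. A picture is of the moment at which its call begins. There is no depth.
- close_job(): hands the job in, once; it reports no verdict.
Trained networks look in the newest picture that a camera, given by its name, has taken for a name from the list of things; names that differ only in an ending like _2 or _b are one class to them, and where a whole thing is asked for, a point or a joint stands for the part that bears it (a point fixed in the world has none). Each returns a list of dicts, best first, with "conf" (0 to 1); they miss things now and then, are a little off and sometimes report something else, mostly with a low value. They report only what shows in the picture. A call takes as long as a camera call.
- finder.trace(label, camera): "region" (384x512 bool, what is visible of it) and "point" ([row, column] as shares, 0 to 1, of the picture: columns of its width, rows of its height, amid what is visible of it).
- finder.spot_point(label, camera): "point" ([row, column] as shares, 0 to 1, of the picture: columns of its width, rows of its height: a listed point, or the origin of a listed thing).
The state is a dict: "time": time; "joint_positions": joint angles; "qd": joint speeds; "joint_torque": joint torques, N m; "position": TCP position; "tool_rot": TCP orientation; "ft_force": force on the tool from outside, world axes, zero at the start; "torque": the same for the moment, N m; "grip_width": opening from 0.0 (shut) to 1.0 (fully open).
Only numpy, scipy, OpenCV 4.12 (cv2) and the standard library are available. Lean on these libraries where they do the work, as an engineer would, in place of code of your own. Each camera call takes 0.05 s, during which the arm holds its last target. There are 200 camera calls.

## Working session

There is one attempt and no reset: what is moved stays moved. The work goes in short steps, Python scripts to look and compute and a shell command to move; the robot and the scene stay as the last step left them, time stands still between calls to the robot, and variables do not carry over. Pictures are saved under pics/ and viewed, about 12 in all and at most 16, crops included, and the job is handed in when it is done.

```bash
mkdir -p pics; cat > h.py <<'E'
import numpy as np, cv2, json
from scipy.spatial.transform import Rotation as R
from bench import ctrl, imaging, finder
def shot(cam,name=None):
    im=imaging.get_image(cam)
    if name: cv2.imwrite('pics/'+name,im['frame'][:,:,::-1])
    return im
def ray(im,cam,rc):
    K=np.array(im['intrinsics']);u=rc[1]*512;v=rc[0]*384
    x=(u-K[0,2])/K[0,0];y=(v-K[1,2])/K[1,1]
    if cam=='wrist':
        r=np.hypot(x,y);d=np.array([x/r*np.sin(r),y/r*np.sin(r),np.cos(r)]) if r>1e-9 else np.array([0,0,1.])
    else: d=np.array([x,y,1.])
    P=np.array(im['pose']);return P[:3,3],P[:3,:3]@d
def onz(im,cam,rc,z):
    o,d=ray(im,cam,rc);return o+d*(z-o[2])/d[2]
def st():
    s=ctrl.get_state();p=np.array(s['position']);M=R.from_rotvec(s['tool_rot']).as_matrix()
    return s,p,M
def go(target,yaw=None):
    """cm in tool axes to reach target; turn deg about tool z so tool y axis lies along world yaw (deg, mod 180)"""
    s,p,M=st();d=M.T@(np.array(target)-p)*100
    y=np.degrees(np.arctan2(M[1,1],M[0,1]))
    out='t=%.1f p=%s tilt=%.1f yaw_y=%.1f q7=%.2f shift cm=%s'%(s['time'],p.round(4),np.degrees(np.arccos(min(1,-M[2,2]))),y,s['joint_positions'][6],d.round(2))
    if yaw is not None: out+=' az=%.1f'%(-((yaw-y+90)%180-90))
    print(out)
E
python3 - <<'E'
from h import *
s,p,M=st();print(s['time'],p,M.round(2),s['grip_width'])
for cam in ['top','scene']:
    im=shot(cam,cam+'0.png');print(cam,np.array(im['pose']).round(3).tolist(),np.array(im['intrinsics']).tolist())
    for l,z in [('jar_1',0),('card_reader',.022),('deck',.022),('key_stop_top',.062),('key_2_top',.07),('key_3_top',.07),('key_4_top',.07),('wheel_bar',.105),('pointer_tip',.066),('mark_2',.071),('mark_3',.071),('mark_4',.071),('warmer',0)]:
        print(l,[(round(d['conf'],2),onz(im,cam,d['point'],z)[:2].round(4).tolist()) for d in finder.spot_point(l,cam)])
E
```

```text
0.0 [0.28066493 0.58570892 0.24346534] [[-0.9   0.43 -0.  ]
 [ 0.43  0.9  -0.  ]
 [-0.   -0.   -1.  ]] 0.9978376621795964
top [[-0.001, -0.995, 0.099, 0.315], [-1.0, 0.001, -0.007, 0.065], [0.006, -0.099, -0.995, 1.491], [0.0, 0.0, 0.0, 1.0]] [[498.3417510314605, 0.0, 257.3456002196623], [0.0, 498.3417510314605, 194.38315560648107], [0.0, 0.0, 1.0]]
jar_1 [(0.87, [0.5256, -0.0548]), (0.83, [0.4912, -0.2159]), (0.67, [0.3608, -0.2383])]
card_reader [(0.72, [0.4729, 0.1072]), (0.21, [0.4664, 0.1158])]
deck [(0.56, [0.4649, 0.1202])]
key_stop_top [(0.46, [0.4108, 0.3421])]
key_2_top [(0.43, [0.4015, 0.301])]
key_3_top [(0.45, [0.3967, 0.2668])]
key_4_top [(0.47, [0.4044, 0.2336])]
wheel_bar [(0.62, [0.4761, 0.2744])]
pointer_tip [(0.65, [0.5181, 0.3088])]
mark_2 [(0.86, [0.5227, 0.2891]), (0.67, [0.5151, 0.2444]), (0.66, [0.5346, 0.2654])]
mark_3 [(0.86, [0.5227, 0.2891]), (0.67, [0.5151, 0.2444]), (0.66, [0.5346, 0.2654])]
mark_4 [(0.86, [0.5227, 0.2891]), (0.67, [0.5151, 0.2444]), (0.66, [0.5346, 0.2654])]
warmer [(0.56, [0.4611, 0.1893])]
scene [[0.769, -0.47, 0.434, 0.096], [-0.639,
[... 236 characters left out ...]
, -0.2114]), (0.61, [0.3623, -0.2315])]
card_reader [(0.73, [0.461, 0.1021]), (0.17, [0.5259, 0.3575])]
deck [(0.91, [0.4569, 0.1129])]
key_stop_top [(0.46, [0.4084, 0.3366])]
key_2_top [(0.72, [0.3384, -0.2455]), (0.61, [0.3974, 0.2968])]
key_3_top [(0.43, [0.4022, 0.2685])]
key_4_top [(0.55, [0.3982, 0.2331])]
wheel_bar [(0.89, [0.4767, 0.2725])]
pointer_tip [(0.56, [0.5223, 0.3063])]
mark_2 [(0.95, [0.5177, 0.2329]), (0.92, [0.5361, 0.2829]), (0.8, [0.529, 0.2639])]
mark_3 [(0.95, [0.5177, 0.2329]), (0.92, [0.5361, 0.2829]), (0.8, [0.529, 0.2639])]
mark_4 [(0.95, [0.5177, 0.2329]), (0.92, [0.5361, 0.2829]), (0.8, [0.529, 0.2639])]
warmer [(0.68, [0.464, 0.1941]), (0.52, [0.5342, 0.3834])]
```

View pics/top0.png

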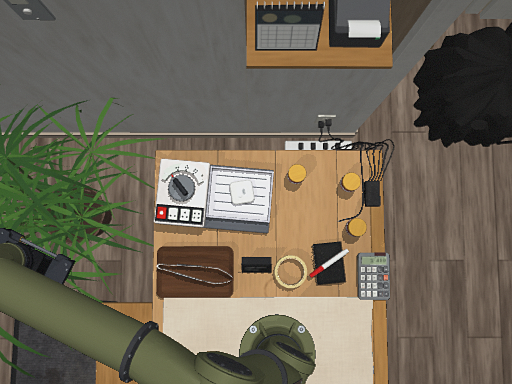

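View pics/scene0.png

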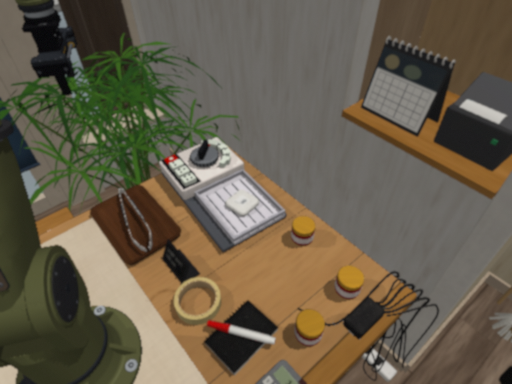

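Top view: three jars with lids at pixels (297,173), (351,181) and (357,227); the card reader on the deck at about (241,192), turned slightly; the warmer at upper left, yaw about -4.5°. The scene view agrees: three jars, and the key beside the pointer and marks is visible. So n = 3. Moving above the deck.

```bash
python3 -m jog '[[[0,0,0,0,0,-7,8.7],[0,0,0,0,0,-7,8.7],[0,0,0,0,0,-7,8.7],[-2.2,-4.4,0,0,0,0,8.7],[-2.2,-4.4,0,0,0,0,8.7],[-2.2,-4.4,0,0,0,0,8.7],[-2.2,-4.4,0,0,0,0,8.7],[-2.2,-4.4,0,0,0,0,8.7],[-2.2,-4.4,0,0,0,0,8.7],[-2.2,-4.4,0,0,0,0,8.7],[-2.2,-4.4,0,0,0,0,8.7],[-2.2,-4.4,0,0,0,0,8.7]]]' 20
python3 -m jog '[[[-2.2,-4.4,0,0,0,0,8.7],[0,0,0,0,0,0,8.7],[0,0,0,0,0,0,8.7]]]'
python3 - <<'E'
from h import *
go([.465,.11,.25],85.5)
im=shot('wrist','w1.png')
for l,z in [('card_reader',.022),('deck',.022),('key_stop_top',.062),('key_2_top',.07),('key_3_top',.07),('key_4_top',.07),('wheel_bar',.105),('pointer_tip',.066),('mark_3',.071)]:
    print(l,[(round(d['conf'],2),onz(im,'wrist',d['point'],z)[:2].round(4).tolist()) for d in finder.spot_point(l,'wrist')])
for l,z in [('card_reader',.036),('warmer',.036),('deck',.03)]:
  for d in finder.trace(l,'wrist')[:1]:
    m=d['region'].astype(np.uint8);c=max(cv2.findContours(m,0,1)[0],key=cv2.contourArea)[:,0]
    P=np.array([onz(im,'wrist',[(v+.5)/384,(u+.5)/512],z)[:2] for u,v in c]).astype(np.float32)
    print(l,d['conf'],cv2.minAreaRect(P))
E
```

```text
time: 2.6
position: [0.447, 0.1737, 0.245]
tool_rot: [0.126, 3.138, 0.001]
ft_force: [0.8, 0.9, -0.6]
grip_width: 0.999
time: 2.9
position: [0.4652, 0.129, 0.2448]
tool_rot: [0.131, 3.139, 0.001]
ft_force: [0.2, 0.5, -0.1]
grip_width: 1.0
t=2.9 p=[0.4652 0.129  0.2448] tilt=0.1 yaw_y=85.2 q7=1.15 shift cm=[-0.14 -1.89 -0.52] az=-0.3
card_reader [(0.97, [0.4653, 0.1037])]
deck [(0.22, [0.5005, 0.3181])]
key_stop_top [(0.8, [0.4042, 0.3386]), (0.53, [0.529, 0.293]), (0.34, [0.4918, 0.2993])]
key_2_top [(0.67, [0.4006, 0.2999])]
key_3_top [(0.97, [0.3979, 0.2668])]
key_4_top [(0.88, [0.3987, 0.2291])]
wheel_bar [(0.56, [0.4746, 0.2799]), (0.25, [0.396, 0.2496])]
pointer_tip [(0.94, [0.5123, 0.309])]
mark_3 [(0.94, [0.5182, 0.2413]), (0.92, [0.525, 0.266]), (0.58, [0.5242, 0.2857])]
card_reader 0.96 ((0.4680301547050476, 0.10381011664867401), (0.0678764283657074, 0.0689968690276146), 9.176298141479492)
warmer 0.95 ((0.4609108567237854, 0.18855930864810944), (0.34620732069015503, 0.19872792065143585), 84.92972564697266)
deck 0.96 ((0.4612919092178345, 0.18984155356884003), (0.35064104199409485, 0.20104041695594788), 84.64427185058594)
```

View pics/w1.png

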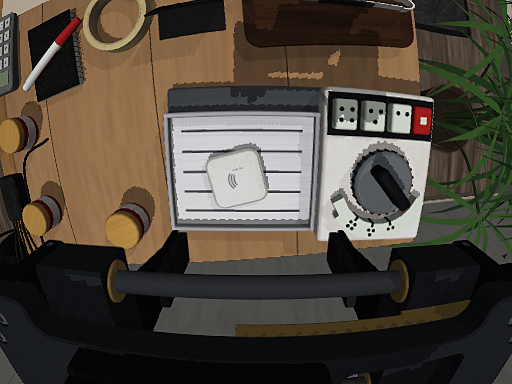

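The wrist view shows the card at (236,176), turned about 9° and lying in the middle of the deck; three dots key at (373,115); jars at left. Grasping the card reader.

```bash
python3 -m jog '[[[0,0,0,0,0,-7,8.7],[0,0,0,0,0,-7,8.7],[0.2,-2.5,0,0,0,0,8.7],[0,0,3,0,0,0,8.7],[0,0,3,0,0,0,8.7],[0,0,3,0,0,0,8.7],[0,0,3,0,0,0,8.7],[0,0,3,0,0,0,8.7],[0,0,1.6,0,0,0,8.7],[0,0,1.6,0,0,0,8.7],[0,0,1,0,0,0,8.7],[0,0,0.5,0,0,0,8.7]]]' 15
python3 -m jog '[[[0,0,0,0,0,0,8.7],[0,0,0,0,0,0,6],[0,0,0,0,0,0,6],[0,0,0,0,0,0,6],[0,0,0,0,0,0,6],[0,0,0,0,0,0,6],[0,0,0,0,0,0,6]]]'
python3 -c "
from h import *
go([.467,.1037,.047],99.2)"
```

```text
time: 4.75
position: [0.4666, 0.1049, 0.0468]
tool_rot: [0.257, -3.13, 0.001]
ft_force: [-0.5, 1.1, 0.1]
grip_width: 1.002
time: 5.45
position: [0.4675, 0.105, 0.0481]
tool_rot: [-0.257, 3.13, 0.0]
ft_force: [-1.0, -1.2, 4.3]
grip_width: 0.76
t=5.5 p=[0.4675 0.105  0.0481] tilt=0.1 yaw_y=99.4 q7=1.51 shift cm=[ 0.07 -0.12  0.11] az=0.2
```

```bash
python3 -m jog '[[[0,0,-1,0,0,0,6],[0,0,-3,0,0,0,6],[0,0,-3,0,0,0,6],[0,0,-3,0,0,0,6],[0,0,0,0,0,5,6],[0,0,0,0,0,4.4,6],[0.4,-4,0,0,0,0,6],[0.5,-4,0,0,0,0,6],[0.5,-4,0,0,0,0,6],[0.5,-4,0,0,0,0,6],[0.5,-4,0,0,0,0,6],[0.4,-4,0,0,0,0,6]]]'
python3 -m jog '[[[0,0,0,0,0,0,6],[0,0,0,0,0,0,6]]]'
python3 - <<'E'
from h import *
go([.44,-.135,.0265],90)
for cam in ['top','wrist']:
    im=shot(cam,cam+'2.png')
    print([(round(d['conf'],2),onz(im,cam,d['point'],0)[:2].round(4).tolist()) for d in finder.spot_point('jar_1',cam)])
E
```

```text
time: 6.65
position: [0.4382, -0.1362, 0.1479]
tool_rot: [-0.0, 3.141, 0.002]
ft_force: [0.7, 0.6, -1.5]
grip_width: 0.764
time: 6.85
position: [0.4386, -0.1354, 0.1477]
tool_rot: [-0.004, -3.142, -0.002]
ft_force: [-0.1, 1.0, -0.6]
grip_width: 0.764
t=6.8 p=[ 0.4386 -0.1354  0.1477] tilt=0.1 yaw_y=89.9 q7=1.80 shift cm=[-0.14  0.03 12.12] az=-0.1
[(0.63, [0.5174, -0.0544])]
[(0.92, [0.5006, -0.2189]), (0.77, [0.3624, -0.2302])]
```

View pics/wrist2.png

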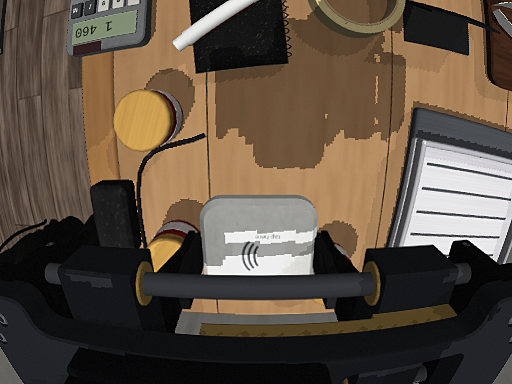

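The card is held squarely (pixels 200–318, 195–275); the landing area below it is clear, with the cable staying to its left. Lowering.

```bash
python3 -m jog '[[[0,0,3,0,0,0,6],[0,0,3,0,0,0,6],[0,0,3,0,0,0,6],[0,0,1.5,0,0,0,6],[0,0,0.7,0,0,0,6],[0,0,0.4,0,0,0,6],[0,0,0.3,0,0,0,6],[0,0,0.2,0,0,0,6],[0,0,0,0,0,0,6],[0,0,0,0,0,0,6]]]'
```

```text
time: 8.05
position: [0.4394, -0.135, 0.027]
tool_rot: [-0.0, 3.141, 0.0]
ft_force: [0.3, -0.2, -1.5]
grip_width: 0.761
```

```bash
python3 -m jog '[[[0,0,0.1,0,0,0,6],[0,0,0.1,0,0,0,6],[0,0,0,0,0,0,6.8],[0,0,0,0,0,0,7.4],[0,0,0,0,0,0,8],[0,0,0,0,0,0,8],[0,0,0,0,0,0,8]]]'
python3 -m jog '[[[0,0,-2,0,0,0,8],[0,0,-3,0,0,0,8],[0,0,-4,0,0,0,8],[0,0,-4,0,0,0,8],[0,0,-4,0,0,0,8],[0,0,-4,0,0,0,8],[0,0,-2,0,0,0,8],[0,0,0,0,0,0,8],[0,0,0,0,0,0,8]]]'
python3 - <<'E'
from h import *
go([.499,-.215,.13],90)
for cam in ['wrist','top','scene']:
    im=shot(cam,cam+'3.png')
    for l,z in [('jar_1',0),('card_reader',0)]:print(cam,l,[(round(d['conf'],2),onz(im,cam,d['point'],z)[:2].round(4).tolist()) for d in finder.spot_point(l,cam)])
E
```

```text
time: 8.75
position: [0.4389, -0.135, 0.0245]
tool_rot: [-0.0, -3.142, -0.0]
ft_force: [0.1, 0.1, 0.1]
grip_width: 0.912
time: 9.65
position: [0.4389, -0.1349, 0.2542]
tool_rot: [-0.0, 3.142, 0.0]
ft_force: [0.0, -0.5, -0.7]
grip_width: 0.918
t=9.7 p=[ 0.4389 -0.1349  0.2542] tilt=0.0 yaw_y=90.0 q7=1.75 shift cm=[-6.01 -8.01 12.41] az=0.0
wrist jar_1 [(0.87, [0.3651, -0.2286]), (0.8, [0.499, -0.2212]), (0.6, [0.5271, -0.0618])]
wrist card_reader [(0.77, [0.4362, -0.1353])]
top jar_1 [(0.55, [0.5229, -0.0551])]
top card_reader [(0.54, [0.4461, -0.1437])]
scene jar_1 [(0.94, [0.5291, -0.052]), (0.89, [0.4945, -0.2164]), (0.86, [0.3651, -0.2346])]
scene card_reader [(0.69, [0.4397, -0.1327])]
```

View pics/wrist3.png

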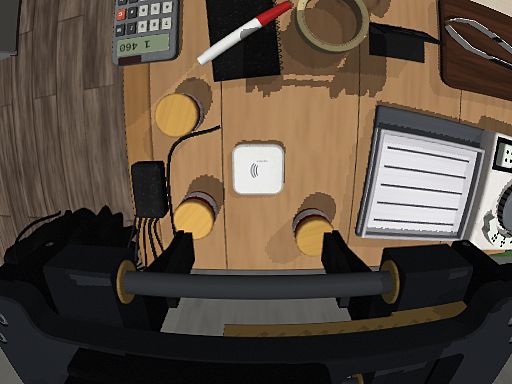

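Card reader lies flat at pixel (258,170), three jars standing at (178,115), (195,218), (313,235). Next: first jar (the left one).

```bash
python3 -m jog '[[[0,0,0,0,0,5,8.5],[-2.7,2.9,0,0,0,0,8.5],[-2.7,2.9,0,0,0,0,8.5],[-2.7,2.8,0,0,0,0,8.5],[0,0,4,0,0,0,8.5],[0,0,4,0,0,0,8.5],[0,0,4,0,0,0,8.5],[0,0,3.4,0,0,0,8.5],[0,0,2,0,0,0,8.5],[0,0,2,0,0,0,8.5],[0,0,1,0,0,0,8.5],[0,0,0,0,0,0,8.5]]]' 20
python3 -m jog '[[[0,0,0,0,0,0,6.5],[0,0,0,0,0,0,5],[0,0,0,0,0,0,5],[0,0,0,0,0,0,5],[0,0,0,0,0,0,5],[0,0,0,0,0,0,5],[0,0,-1,0,0,0,5],[0,0,-3,0,0,0,5],[0,0,-4,0,0,0,5],[0,0,-4,0,0,0,5],[0,0,0,0,0,0,5]]]'
python3 -c "
from h import *
go([.4925,.0646,.16],84.8)"
```

```text
time: 11.3
position: [0.5261, -0.0564, 0.0492]
tool_rot: [-0.137, -3.136, 0.001]
ft_force: [-0.5, -0.8, 0.6]
grip_width: 0.976
time: 12.4
position: [0.5307, -0.0561, 0.1764]
tool_rot: [0.136, 3.128, 0.003]
ft_force: [0.6, -0.2, -1.9]
grip_width: 0.614
t=12.4 p=[ 0.5307 -0.0561  0.1764] tilt=0.6 yaw_y=85.0 q7=1.59 shift cm=[ 4.87 11.69  1.62] az=0.2
```

```bash
python3 -m jog '[[[1.2,2.9,0,0,0,0,5],[1.2,2.9,0,0,0,0,5],[1.2,2.9,0,0,0,0,5],[1.2,2.9,0,0,0,0,5],[0,0,0,0,0,0,5],[0,0,3,0,0,0,5],[0,0,3,0,0,0,5],[0,0,2,0,0,0,5],[0,0,1,0,0,0,5],[0,0,0,0,0,0,5],[0,0,0,0,0,0,5]]]'
python3 - <<'E'
from h import *
go([.4925,.0646,.071],84.8)
im=shot('wrist','w4.png');shot('scene','s4.png')
E
```

```text
time: 13.5
position: [0.4899, 0.0633, 0.0811]
tool_rot: [0.137, 3.138, 0.0]
ft_force: [0.2, 0.5, -2.4]
grip_width: 0.618
t=13.5 p=[0.4899 0.0633 0.0811] tilt=0.0 yaw_y=85.0 q7=1.36 shift cm=[-0.25  0.15  1.01] az=0.2
```

View pics/w4.png

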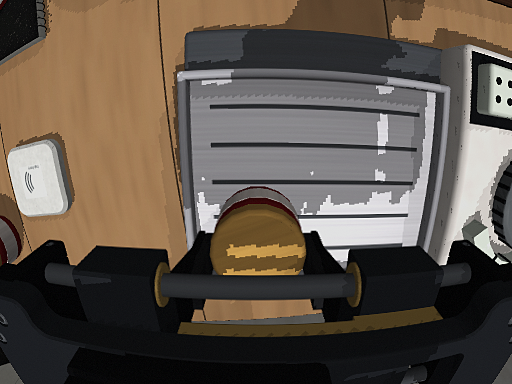

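The wrist view shows the jar held (258,240) over the deck's right far quarter, the front rim running from (188,75) to (445,88). Lowering and releasing.

```bash
python3 - <<'E'
from h import *
im=imaging.get_image('wrist')
a=onz(im,'wrist',[75/384,188/512],.036);b=onz(im,'wrist',[88/384,445/512],.036)
print(a,b,np.linalg.norm(a-b)); y=(b-a)/np.linalg.norm(b-a); x=np.array([y[1],-y[0],0]); print('yaw',np.degrees(np.arctan2(x[1],x[0])),'deck',(a+b)/2+x*.073)
E
python3 -m jog '[[[0,0,0.5,0,0,0,5],[0,0,0.3,0,0,0,5],[0,0,0.2,0,0,0,5],[0,0,0,0,0,0,5],[0,0,0,0,0,0,5]]]'
```

```text
[0.3830484  0.02959931 0.036     ] [0.39743635 0.20414466 0.036     ] 0.17513735159948784
yaw -4.712294139764492 deck [0.46299562 0.11087486 0.036     ]
time: 14.15
position: [0.4899, 0.0636, 0.0731]
tool_rot: [-0.137, -3.139, -0.002]
ft_force: [-7.2, -1.1, 16.6]
grip_width: 0.616
```

```bash
python3 -m jog '[[[0,0,-0.1,0,0,0,5],[0,0,0,0,0,0,5],[0,0,0,0,0,0,5.8],[0,0,0,0,0,0,6.6],[0,0,0,0,0,0,6.6],[0,0,-2,0,0,0,6.6],[0,0,-4,0,0,0,6.6],[0,0,-4,0,0,0,6.6],[0,0,-3,0,0,0,6.6],[0,0,0,0,0,0,7.2],[0,0,0,0,0,0,7.2]]]'
python3 - <<'E'
from h import *
go([.498,-.218,.2],105)
for cam in ['scene','top','wrist']:
    im=shot(cam,cam+'5.png')
    print(cam,[(round(d['conf'],2),onz(im,cam,d['point'],0)[:2].round(4).tolist(),onz(im,cam,d['point'],0.022)[:2].round(4).tolist()) for d in finder.spot_point('jar_1',cam)])
im=cv2.imread('pics/scene5.png')[140:370,140:400];cv2.imwrite('pics/c5.png',cv2.resize(im,None,fx=2.4,fy=2.4))
E
```

```text
time: 15.25
position: [0.4897, 0.0634, 0.2018]
tool_rot: [0.137, 3.137, 0.001]
ft_force: [-0.8, -0.6, -0.2]
grip_width: 0.815
t=15.2 p=[0.4897 0.0634 0.2018] tilt=0.1 yaw_y=85.0 q7=1.31 shift cm=[ -3.27 -27.97   0.17] az=-20.0
scene [(0.94, [0.3577, -0.2369], [0.3496, -0.2421]), (0.76, [0.4958, -0.214], [0.4834, -0.2199]), (0.75, [0.4963, 0.0782], [0.4839, 0.0632])]
top [(0.73, [0.3743, -0.2297], [0.3734, -0.2253]), (0.52, [0.4921, -0.2133], [0.4895, -0.2092])]
wrist [(0.74, [0.4965, -0.2152], [0.4906, -0.1968]), (0.65, [0.3661, -0.2267], [0.3686, -0.2075]), (0.63, [0.491, 0.0641], [0.4854, 0.0645])]
```

View pics/c5.png

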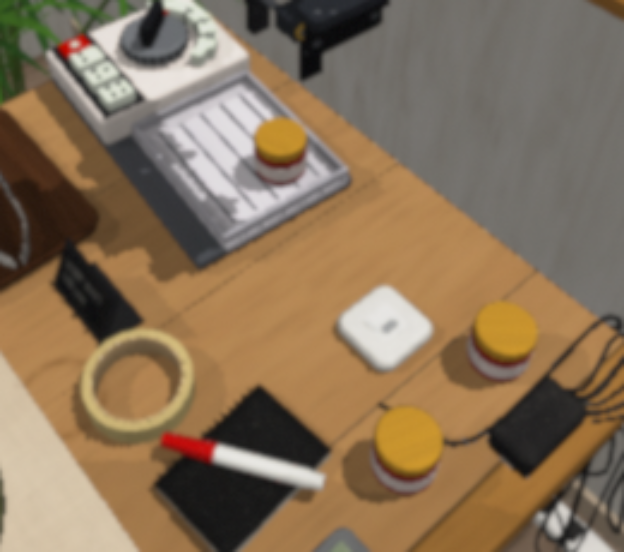

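The first jar stands on the deck at crop (280,150); the card is flat at (385,327), the two other jars at (503,340) and (407,450), untouched. Next, the far right jar.

```bash
python3 -m jog '[[[-0.45,-4,0,0,0,0,7.2],[-0.45,-4,0,0,0,0,7.2],[-0.45,-4,0,0,0,0,7.2],[-0.45,-4,0,0,0,0,7.2],[-0.45,-4,0,0,0,0,7.2],[-0.45,-4,0,0,0,0,7.2],[-0.5,-3.8,0,0,0,0,7.2],[0,0,0,0,0,-6.7,7.2],[0,0,0,0,0,-6.7,7.2],[0,0,0,0,0,-6.6,7.2],[0,0,0,0,0,0,7.2],[0,0,0,0,0,0,7.2]]]'
python3 - <<'E'
from h import *
im=shot('wrist','w6.png')
P=[onz(im,'wrist',d['point'],0) for d in finder.spot_point('jar_1','wrist')];print([p.round(4) for p in P])
go([.497,-.216,.05],105)
E
```

```text
time: 16.75
position: [0.4969, -0.2163, 0.2011]
tool_rot: [0.406, -3.115, -0.0]
ft_force: [-0.2, 0.0, 0.1]
grip_width: 0.825
[array([ 0.4973, -0.22  ,  0.    ]), array([ 0.3623, -0.23  ,  0.    ]), array([0.4942, 0.0836, 0.    ])]
t=16.9 p=[ 0.4971 -0.2163  0.2013] tilt=0.0 yaw_y=104.9 q7=2.26 shift cm=[-0.    0.03 15.13] az=-0.1
```

```bash
python3 -m jog '[[[0,-0.2,3.5,0,0,0,7.2],[0,0,3.5,0,0,0,7.2],[0,0,3,0,0,0,7.2],[0,0,2,0,0,0,7.2],[0,0,1.5,0,0,0,7.2],[0,0,1,0,0,0,7.2],[0,0,0.6,0,0,0,7.2],[0,0,0,0,0,0,7.2],[0,0,0,0,0,0,6]]]' 20
python3 -m jog '[[[0,0,0,0,0,0,5],[0,0,0,0,0,0,5],[0,0,0,0,0,0,5],[0,0,0,0,0,0,5],[0,0,-1,0,0,0,5],[0,0,-3,0,0,0,5],[0,0,-4,0,0,0,5],[0,0,-4,0,0,0,5],[0,0,0,0,0,6.7,5],[0,0,0,0,0,6.7,5],[0,0,0,0,0,6.6,5],[0,0,0,0,0,0,5]]]'
python3 -c "
from h import *
go([.429,.068,.17],85)"
```

```text
time: 17.75
position: [0.4982, -0.2184, 0.0512]
tool_rot: [-0.41, 3.114, -0.001]
ft_force: [-0.2, 0.1, -0.1]
grip_width: 0.794
time: 18.95
position: [0.4972, -0.2184, 0.1706]
tool_rot: [-0.138, -3.138, 0.0]
ft_force: [-0.2, -0.4, -3.8]
grip_width: 0.617
t=18.9 p=[ 0.4972 -0.2184  0.1706] tilt=0.0 yaw_y=85.0 q7=1.95 shift cm=[ 9.31 27.93  0.06] az=-0.0
```

```bash
python3 -m jog '[[[1.3,4,0,0,0,0,5],[1.3,4,0,0,0,0,5],[1.3,4,0,0,0,0,5],[1.3,4,0,0,0,0,5],[1.4,4,0,0,0,0,5],[1.4,4,0,0,0,0,5],[1.3,4,0,0,0,0,5],[0,0,0,0,0,0,5],[0,0,3,0,0,0,5],[0,0,3,0,0,0,5],[0,0,2,0,0,0,5],[0,0,0,0,0,0,5]]]'
python3 -m jog '[[[0,0,0.5,0,0,0,5],[0,0,0.5,0,0,0,5],[0,0,0.3,0,0,0,5],[0,0,0,0,0,0,5],[0,0,0,0,0,0,5]]]'
python3 -c "
from h import *
go([.429,.068,.0735],85)"
```

```text
time: 20.15
position: [0.4269, 0.0674, 0.088]
tool_rot: [-0.134, -3.133, 0.005]
ft_force: [-1.0, -0.3, -2.7]
grip_width: 0.611
time: 20.65
position: [0.4297, 0.0688, 0.078]
tool_rot: [0.137, 3.138, 0.0]
ft_force: [-0.3, 0.7, -2.1]
grip_width: 0.616
t=20.6 p=[0.4297 0.0688 0.078 ] tilt=0.0 yaw_y=85.0 q7=1.27 shift cm=[ 0.07 -0.09  0.45] az=0.0
```

```bash
python3 -m jog '[[[0,0,0.2,0,0,0,5],[0,0,0.1,0,0,0,5],[0,0,0.1,0,0,0,5],[0,0,0,0,0,0,5]]]'
```

```text
time: 21.05
position: [0.4293, 0.0687, 0.0734]
tool_rot: [-0.137, -3.138, 0.0]
ft_force: [0.1, 0.1, -2.2]
grip_width: 0.622
```

```bash
python3 -m jog '[[[0,0,0.1,0,0,0,5],[0,0,0,0,0,0,5],[0,0,0,0,0,0,5.8],[0,0,0,0,0,0,6.6],[0,0,0,0,0,0,6.6],[0,0,-2,0,0,0,6.6],[0,0,-4,0,0,0,6.6],[0,0,-4,0,0,0,6.6],[0,0,-3,0,0,0,6.6],[0,0,0,0,0,0,7.2],[0,0,0,0,0,0,7.2]]]'
python3 - <<'E'
from h import *
go([.364,-.231,.2],85)
for cam in ['wrist','scene']:
    im=shot(cam,cam+'7.png')
    print(cam,[(round(d['conf'],2),onz(im,cam,d['point'],0)[:2].round(4).tolist(),onz(im,cam,d['point'],0.022)[:2].round(4).tolist()) for d in finder.spot_point('jar_1',cam)])
E
```

```text
time: 22.15
position: [0.4297, 0.0689, 0.2029]
tool_rot: [0.137, 3.137, 0.001]
ft_force: [-0.7, 0.4, -0.3]
grip_width: 0.812
t=22.1 p=[0.4297 0.0689 0.2029] tilt=0.1 yaw_y=85.0 q7=1.22 shift cm=[  3.94 -30.45   0.26] az=0.0
wrist [(0.94, [0.4991, 0.0618], [0.4892, 0.0628]), (0.92, [0.435, 0.0672], [0.4292, 0.0678]), (0.87, [0.3679, -0.2262], [0.3665, -0.2068]), (0.46, [0.4708, 0.1078], [0.4628, 0.1057])]
scene [(0.96, [0.354, -0.2351], [0.346, -0.2403]), (0.85, [0.4945, 0.0848], [0.4821, 0.0697]), (0.84, [0.4369, 0.0892], [0.4264, 0.0739])]
```

View pics/wrist7.png

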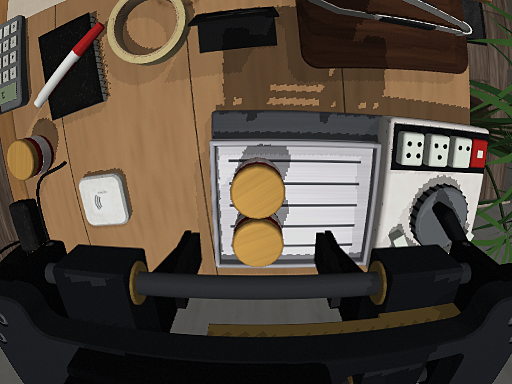

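Both jars stand on the deck at (257,190) and (258,243); the last one is at (30,158). Fetching it, curving outward to stay in reach.

```bash
python3 -m jog '[[[-0.9,-4.2,0,0,0,0,7.6],[-0.9,-4.2,0,0,0,0,7.6],[-0.9,-4.2,0,0,0,0,7.6],[-0.9,-4.2,0,0,0,0,7.6],[1.1,-4.1,0,0,0,0,7.6],[1.2,-4.1,0,0,0,0,7.6],[2.5,-2.8,0,0,0,0,7.6],[2.6,-2.8,0,0,0,0,7.6],[0,0,0,0,0,0,7.6],[0,0,0,0,0,0,7.6]]]'
python3 - <<'E'
from h import *
im=shot('wrist','w8.png')
P=[onz(im,'wrist',d['point'],0) for d in finder.spot_point('jar_1','wrist')];print([p.round(4) for p in P])
go([.364,-.231,.05],85)
E
```

```text
time: 23.35
position: [0.3643, -0.2329, 0.2019]
tool_rot: [-0.14, -3.138, -0.002]
ft_force: [0.4, 1.3, -1.0]
grip_width: 0.874
[array([0.5015, 0.0861, 0.    ]), array([0.4411, 0.0814, 0.    ]), array([ 0.3612, -0.2309,  0.    ])]
t=23.4 p=[ 0.3653 -0.2319  0.2021] tilt=0.0 yaw_y=85.1 q7=1.86 shift cm=[ 0.13  0.08 15.21] az=0.1
```

```bash
python3 -m jog '[[[0.2,0,3.5,0,0,0,7.6],[0,0,3.5,0,0,0,7.6],[0,0,3,0,0,0,7.6],[0,0,2,0,0,0,7.6],[0,0,1.5,0,0,0,7.6],[0,0,1,0,0,0,7.6],[0,0,0.6,0,0,0,7.6],[0,0,0,0,0,0,7.6],[0,0,0,0,0,0,6]]]' 20
python3 -m jog '[[[0,0,0,0,0,0,5],[0,0,0,0,0,0,5],[0,0,0,0,0,0,5],[0,0,0,0,0,0,5],[0,0,-1,0,0,0,5],[0,0,-3,0,0,0,5],[0,0,-4,0,0,0,5],[0,0,-4,0,0,0,5],[0,0,0,0,0,0,5],[0,0,0,0,0,0,5]]]'
python3 -c "
from h import *
go([.45,-.1,.17],85);go([.461,.148,.17],85)"
```

```text
time: 24.35
position: [0.3635, -0.2327, 0.052]
tool_rot: [0.136, 3.138, -0.0]
ft_force: [0.4, 0.3, 0.8]
grip_width: 0.837
time: 25.35
position: [0.363, -0.2327, 0.1721]
tool_rot: [0.137, 3.137, 0.001]
ft_force: [0.1, -0.3, -3.1]
grip_width: 0.614
t=25.4 p=[ 0.363  -0.2327  0.1721] tilt=0.1 yaw_y=85.0 q7=1.87 shift cm=[-7.5  13.98  0.23] az=-0.0
t=25.4 p=[ 0.363  -0.2327  0.1721] tilt=0.1 yaw_y=85.0 q7=1.87 shift cm=[-6.43 38.78  0.25] az=-0.0
```

```bash
python3 -m jog '[[[-1.9,3.5,0,0,0,0,5],[-1.9,3.5,0,0,0,0,5],[-1.9,3.5,0,0,0,0,5],[-1.8,3.5,0,0,0,0,5],[0.2,4.1,0,0,0,0,5],[0.2,4.1,0,0,0,0,5],[0.2,4.1,0,0,0,0,5],[0.2,4.1,0,0,0,0,5],[0.1,4.2,0,0,0,0,5],[0.2,4.2,0,0,0,0,5],[0,0,0,0,0,0,5],[0,0,0,0,0,0,5]]]'
python3 - <<'E'
from h import *
im=shot('wrist','w9.png')
P=[onz(im,'wrist',d['point'],.022) for d in finder.spot_point('jar_1','wrist')];print([p.round(4) for p in P])
go([.461,.148,.0745],85)
E
```

```text
time: 26.55
position: [0.459, 0.1483, 0.1693]
tool_rot: [-0.133, -3.135, 0.005]
ft_force: [0.7, -0.7, -3.2]
grip_width: 0.614
[array([0.4301, 0.0687, 0.022 ]), array([0.4882, 0.0622, 0.022 ])]
t=26.6 p=[0.4597 0.1465 0.1701] tilt=0.2 yaw_y=84.9 q7=1.12 shift cm=[-0.14  0.18  9.56] az=-0.1
```

View pics/w9.png

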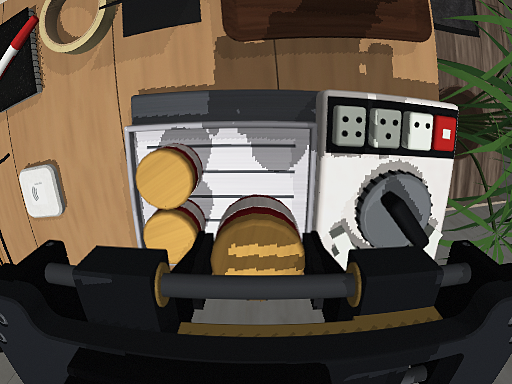

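Wrist view: held jar (258,240), two jars on the deck at (168,175) and (172,232), console clear to the right. Lowering.

```bash
python3 -m jog '[[[0,0.25,0,0,0,0,5],[0,0,3,0,0,0,5],[0,0,3,0,0,0,5],[0,0,2,0,0,0,5],[0,0,0.8,0,0,0,5],[0,0,0.4,0,0,0,5],[0,0,0.2,0,0,0,5],[0,0,0,0,0,0,5],[0,0,0,0,0,0,5]]]'
```

```text
time: 27.55
position: [0.4614, 0.1511, 0.0785]
tool_rot: [0.137, 3.137, 0.002]
ft_force: [0.7, 0.1, -2.8]
grip_width: 0.614
```

```bash
python3 -m jog '[[[0,0,0.1,0,0,0,5],[0,0,0,0,0,0,5],[0,0,0,0,0,0,5]]]'
```

```text
time: 27.85
position: [0.4608, 0.1509, 0.0767]
tool_rot: [0.137, 3.138, 0.0]
ft_force: [0.1, 0.8, -2.3]
grip_width: 0.616
```

```bash
python3 -m jog '[[[0,0,0.1,0,0,0,5],[0,0,0.1,0,0,0,5],[0,0,0.1,0,0,0,5],[0,0,0,0,0,0,5],[0,0,0,0,0,0,5]]]'
python3 -m jog '[[[0,0,0,0,0,0,5.8],[0,0,0,0,0,0,6.3],[0,0,0,0,0,0,6.3],[0,0,0,0,0,0,6.3],[0,0,-2,0,0,0,6.3],[0,0,-4,0,0,0,6.3],[0,0,-4,0,0,0,6.3],[0,0,-3,0,0,0,6.3],[0,0,0,0,0,0,3],[0,0,0,0,0,0,0],[0,0,0,0,0,0,0],[0,0,0,0,0,0,0]]]'
python3 - <<'E'
from h import *
for cam in ['wrist','scene','top']:
    im=shot(cam,cam+'10.png')
    for l,z in [('jar_1',.022),('key_2_top',.07),('key_3_top',.07),('key_4_top',.07),('wheel_bar',.105),('pointer_tip',.066),('mark_3',.071)]:
        print(cam,l,[(round(d['conf'],2),onz(im,cam,d['point'],z)[:2].round(4).tolist()) for d in finder.spot_point(l,cam)])
go([.398,.267,.11],85)
E
```

```text
time: 28.35
position: [0.4607, 0.1508, 0.074]
tool_rot: [-0.137, -3.138, -0.0]
ft_force: [-2.5, -0.5, 4.2]
grip_width: 0.615
time: 29.55
position: [0.4598, 0.1505, 0.202]
tool_rot: [-0.137, -3.136, 0.002]
ft_force: [0.4, 0.5, 0.4]
grip_width: 0.447
wrist jar_1 [(0.94, [0.4827, 0.0632]), (0.67, [0.4611, 0.152]), (0.6, [0.4309, 0.0679])]
wrist key_2_top [(0.69, [0.4023, 0.2976])]
wrist key_3_top [(0.79, [0.3973, 0.2663])]
wrist key_4_top [(0.93, [0.3972, 0.2326]), (0.54, [0.4056, 0.3276]), (0.42, [0.5161, 0.2409])]
wrist wheel_bar [(0.56, [0.4751, 0.2753]), (0.48, [0.4143, 0.0905])]
wrist pointer_tip [(0.56, [0.5171, 0.3111])]
wrist mark_3 [(0.95, [0.5259, 0.287]), (0.63, [0.5153, 0.2408])]
scene jar_1 [(0.95, [0.4558, 0.154]), (0.79, [0.4815, 0.0652]), (0.63, [0.4276, 0.0749]), (0.52, [0.5679, 0.3334])]
scene key_2_top [(0.47, [0.4042, 0.2946]), (0.44, [0.4033, -0.1648])]
scene key_3_top [(0.69, [0.4086, -0.1604]), (0.55, [0.407, 0.2654])]
scene key_4_top [(0.52, [0.3955, 0.2349]), (0.5, [0.4957, 0.3191])]
scene wheel_bar [(0.84, [0.4797, 0.2796])]
scene pointer_tip [(0.76, [0.5113, 0.3159])]
scene mark_3 [(0.95, [0.532, 0.2839]), (0.88, [0.5222, 0.2576]), (0.6, [0.5107, 0.2441])]
top jar_1 [(0.55, [0.4822, 0.061]), (0.53, [0.4366, 0.077])]
top key_2_top [(0.55, [0.4013, 0.2997])]
top key_3_top [(0.6, [0.4047, 0.2635])]
top key_4_top [(0.47, [0.408, 0.2259]), (0.44, [0.4362, -0.1296])]
top wheel_bar [(0.69, [0.473, 0.2778])]
top pointer_tip [(0.59, [0.3992, 0.229]), (0.58, [0.5149, 0.304])]
top mark_3 [(0.84, [0.5319, 0.2693]), (0.83, [0.5122, 0.2417])]
t=30.8 p=[0.4607 0.1508 0.2036] tilt=0.0 yaw_y=85.0 q7=1.11 shift cm=[ 7.26 11.03  9.36] az=0.0
```

View pics/wrist10.png

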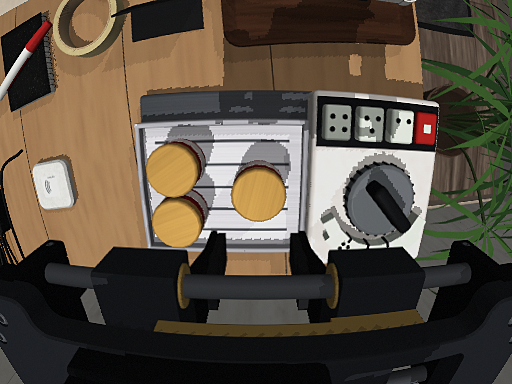

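All three jars stand on the deck (pixels (173,168), (177,222), (258,193)), the card is at (54,184). Next the three-dot key at (370,124): shut the fingers, jaws turned along the key's length.

```bash
python3 -m jog '[[[2.4,3.7,0,0,0,0,0],[2.4,3.7,0,0,0,0,0],[2.35,3.6,0,0,0,0,0],[0,0,0,0,0,8.2,0],[0,0,0,0,0,8.2,0],[0,0,0,0,0,8.2,0],[0,0,0,0,0,8.2,0],[0,0,0,0,0,8.2,0],[0,0,0,0,0,8.2,0],[0,0,0,0,0,8.2,0],[0,0,0,0,0,8.2,0],[0,0,0,0,0,8.2,0]]]'
python3 -m jog '[[[0,0,0,0,0,8.1,0],[0,0,0,0,0,8.1,0],[0,0,4,0,0,0,0],[0,0,4,0,0,0,0],[0,0,0,0,0,0,0],[0,0,0,0,0,0,0]]]'
python3 - <<'E'
from h import *
go([.399,.2665,.095],-5)
im=shot('wrist','w11.png')
for l,z in [('key_3_top',.07),('key_4_top',.07),('key_2_top',.07),('wheel_bar',.105),('pointer_tip',.066),('mark_3',.071)]:
    print(l,[(round(d['conf'],2),onz(im,'wrist',d['point'],z)[:2].round(4).tolist()) for d in finder.spot_point(l,'wrist')])
E
```

```text
time: 31.95
position: [0.3991, 0.2666, 0.2036]
tool_rot: [2.001, 2.422, 0.0]
ft_force: [0.1, -0.4, -0.2]
grip_width: 0.001
time: 32.55
position: [0.399, 0.2665, 0.1239]
tool_rot: [2.316, 2.122, -0.002]
ft_force: [0.2, 0.1, 0.1]
grip_width: 0.006
t=32.5 p=[0.399  0.2665 0.1239] tilt=0.1 yaw_y=-5.0 q7=-0.72 shift cm=[0.   0.   2.89] az=0.0
key_3_top [(0.56, [0.4, 0.2652])]
key_4_top []
key_2_top [(0.82, [0.4034, 0.3])]
wheel_bar [(0.57, [0.478, 0.2783]), (0.23, [0.4059, 0.3352])]
pointer_tip [(0.59, [0.5181, 0.3047])]
mark_3 [(0.87, [0.5238, 0.2642]), (0.75, [0.5272, 0.2881]), (0.61, [0.5135, 0.2438])]
```

View pics/w11.png

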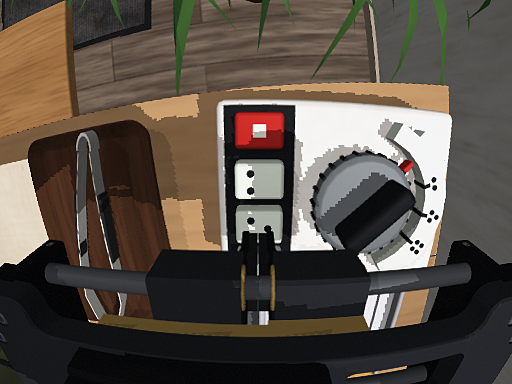

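The closed fingers stand over the three-dot key (258,225), below the two-dot key (259,180). Pressing.

```bash
python3 -m jog '[[[0,0,1.5,0,0,0,0],[0,0,1.2,0,0,0,0],[0,0,0.4,0,0,0,0],[0,0,0.3,0,0,0,0],[0,0,0.3,0,0,0,0],[0,0,0.2,0,0,0,0],[0,0,0.1,0,0,0,0],[0,0,0,0,0,0,0]]]'
```

```text
time: 33.7
position: [0.399, 0.2666, 0.0844]
tool_rot: [-2.316, -2.122, 0.0]
ft_force: [-2.6, -2.2, 8.1]
grip_width: -0.0
```

```bash
python3 -m jog '[[[0,0,0.2,0,0,0,0],[0,0,0.1,0,0,0,0],[0,0,0,0,0,0,0],[0,0,0,0,0,0,0]]]'
```

```text
time: 34.1
position: [0.3991, 0.2667, 0.0842]
tool_rot: [-2.316, -2.122, 0.001]
ft_force: [-10.6, -6.6, 27.8]
grip_width: 0.008
```

Key bottomed (27.8 N with no further travel). Raise and go above the wheel.

```bash
python3 -m jog '[[[0,0,-1,0,0,0,0],[0,0,-3,0,0,0,0],[0,0,-4,0,0,0,0],[0,0,-4,0,0,0,0],[0,0,0,0,0,7.7,2],[0,0,0,0,0,7.7,5],[0,0,0,0,0,7.7,5],[0,0,0,0,0,7.7,5],[0,0,0,0,0,7.7,5],[0,0,0,0,0,7.7,5],[0,0,0,0,0,0,5]]]'
python3 - <<'E'
from h import *
go([.476,.277,.20],-51.3)
im=shot('wrist','w12.png')
for l,z in [('wheel_bar',.105),('pointer_tip',.066),('mark_3',.071)]:
    print(l,[(round(d['conf'],2),onz(im,'wrist',d['point'],z)[:2].round(4).tolist()) for d in finder.spot_point(l,'wrist')])
im=shot('top')
for l,z in [('wheel_bar',.105),('pointer_tip',.066),('mark_3',.071)]:
    print(l,[(round(d['conf'],2),onz(im,'top',d['point'],z)[:2].round(4).tolist()) for d in finder.spot_point(l,'top')])
E
```

```text
time: 35.2
position: [0.3994, 0.2668, 0.2007]
tool_rot: [-2.963, -1.043, -0.002]
ft_force: [0.4, -0.3, -0.4]
grip_width: 0.532
t=35.2 p=[0.3994 0.2668 0.2007] tilt=0.1 yaw_y=-51.2 q7=-1.54 shift cm=[6.61 4.01 0.08] az=0.1
wheel_bar [(0.62, [0.4794, 0.2771])]
pointer_tip [(0.73, [0.5123, 0.2437]), (0.66, [0.5144, 0.3052])]
mark_3 [(0.7, [0.5125, 0.2437]), (0.63, [0.5282, 0.2643]), (0.61, [0.5239, 0.2856])]
wheel_bar [(0.77, [0.4765, 0.2705])]
pointer_tip [(0.61, [0.5207, 0.3125])]
mark_3 [(0.97, [0.5339, 0.2582]), (0.87, [0.5229, 0.2867]), (0.65, [0.5134, 0.236]), (0.61, [0.4478, 0.181])]
```

View pics/w12.png

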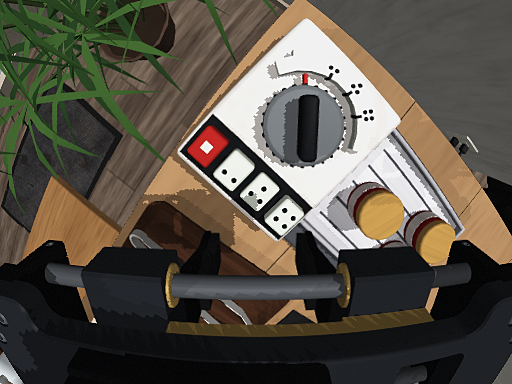

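The wrist view shows the bar upright in the image (308,128), square to the jaws; pointer at (305,78), three-dot mark near (345,95). Gripping the bar.

```bash
python3 -m jog '[[[3.3,2,0,0,0,0,5],[3.3,2,0,0,0,0,5],[0,0,0,0,0,0,5],[0,0,3,0,0,0,5],[0,0,3,0,0,0,5],[0,0,2.5,0,0,0,5],[0,0,1,0,0,0,5],[0,0,0.5,0,0,0,5],[0,0,0,0,0,0,5]]]'
python3 -m jog '[[[0,0,0,0,0,0,3],[0,0,0,0,0,0,2],[0,0,0,0,0,0,1],[0,0,0,0,0,0,1],[0,0,0,0,0,0,1],[0,0,0,0,0,0,1],[0,0,0,0,0,0,1]]]' 25
python3 -c "
from h import *
go([.476,.277,.10],76.4)"
```

```text
time: 36.5
position: [0.4755, 0.277, 0.1009]
tool_rot: [-2.963, -1.044, -0.0]
ft_force: [-0.4, 0.0, 0.4]
grip_width: 0.572
time: 37.2
position: [0.4769, 0.2754, 0.1009]
tool_rot: [2.962, 1.041, 0.002]
ft_force: [4.2, -4.9, 0.7]
grip_width: 0.16
t=37.2 p=[0.4769 0.2754 0.1009] tilt=0.1 yaw_y=-51.3 q7=-1.42 shift cm=[ 0.03 -0.19  0.08] az=52.3
```

```bash
python3 -m jog '[[[0,0.2,0,0,0,0,1],[0,0,0,0,0,6,1],[0,0,0,0,0,6,1],[0,0,0,0,0,6,1],[0,0,0,0,0,6,1],[0,0,0,0,0,6,1],[0,0,0,0,0,6,1],[0,0,0,0,0,6,1],[0,0,0,0,0,6,1],[0,0,0,0,0,2.5,1],[0,0,0,0,0,0,1],[0,0,0,0,0,0,1]]]'
python3 - <<'E'
from h import *
go([.476,.277,.10],76.4)
for cam in ['scene','top','wrist']:
    im=shot(cam,cam+'13.png')
    for l,z in [('wheel_bar',.105),('pointer_tip',.066),('mark_3',.071)]:
        print(cam,l,[(round(d['conf'],2),onz(im,cam,d['point'],z)[:2].round(4).tolist()) for d in finder.spot_point(l,cam)])
E
```

```text
time: 38.4
position: [0.477, 0.2753, 0.1009]
tool_rot: [-3.125, 0.318, -0.0]
ft_force: [0.9, -2.2, 2.6]
grip_width: 0.157
t=38.4 p=[0.477  0.2753 0.1009] tilt=0.0 yaw_y=-101.6 q7=-2.27 shift cm=[-0.13 -0.14  0.09] az=2.0
scene wheel_bar [(0.62, [0.4359, 0.0159]), (0.57, [0.4734, 0.2705])]
scene pointer_tip [(0.75, [0.5306, 0.2795])]
scene mark_3 [(0.94, [0.522, 0.2613]), (0.84, [0.5203, 0.243]), (0.78, [0.5345, 0.2807]), (0.31, [0.403, -0.1598])]
top wheel_bar [(0.61, [0.4772, 0.2761])]
top pointer_tip []
top mark_3 [(0.93, [0.5136, 0.2354]), (0.78, [0.5325, 0.2627]), (0.66, [0.5192, 0.2795])]
wrist wheel_bar [(0.84, [0.479, 0.2732]), (0.26, [0.4799, 0.1425])]
wrist pointer_tip [(0.9, [0.523, 0.2642])]
wrist mark_3 [(0.94, [0.5255, 0.2618]), (0.9, [0.5266, 0.2854]), (0.74, [0.5146, 0.2442])]
```

```bash
python3 -m jog '[[[0,0,0,0,0,1,1],[0,0,0,0,0,0,1],[0,0,0,0,0,0,1],[0,0,0,0,0,0,2],[0,0,0,0,0,0,4],[0,0,0,0,0,0,5],[0,0,0,0,0,0,5],[0,0,-3,0,0,0,5],[0,0,-4,0,0,0,5],[0,0,-4,0,0,0,5],[0,0,-4,0,0,0,5],[3,0,0,0,0,0,5]]]'
python3 -m jog '[[[4,0,0,0,0,0,5],[2,0,0,0,0,0,5],[0,0,0,0,0,0,5],[0,0,0,0,0,0,5]]]'
python3 - <<'E'
from h import *
go([.476,.277,.10],76.4)
im=shot('wrist','w14.png')
for l,z in [('jar_1',.022),('wheel_bar',.105),('pointer_tip',.066),('mark_3',.071),('card_reader',0)]:
    print(l,[(round(d['conf'],2),onz(im,'wrist',d['point'],z)[:2].round(4).tolist()) for d in finder.spot_point(l,'wrist')])
E
```

```text
time: 40.2
position: [0.5061, 0.2728, 0.2574]
tool_rot: [-3.114, 0.337, -0.009]
ft_force: [1.0, 1.7, -0.8]
grip_width: 0.573
time: 40.6
position: [0.5641, 0.2556, 0.2499]
tool_rot: [3.122, -0.348, -0.002]
ft_force: [-0.1, 0.0, -1.3]
grip_width: 0.58
t=40.6 p=[0.5641 0.2556 0.2499] tilt=0.1 yaw_y=-102.7 q7=-2.18 shift cm=[-9.04 -0.16 15.  ] az=0.9
jar_1 [(0.9, [0.4854, 0.0684]), (0.79, [0.4246, 0.0727]), (0.56, [0.4611, 0.1479])]
wheel_bar [(0.78, [0.4773, 0.2738])]
pointer_tip [(0.83, [0.5211, 0.2608])]
mark_3 [(0.84, [0.5189, 0.248]), (0.75, [0.5247, 0.2866]), (0.7, [0.5254, 0.2603])]
card_reader [(0.9, [0.4486, -0.1295])]
```

View pics/w14.png

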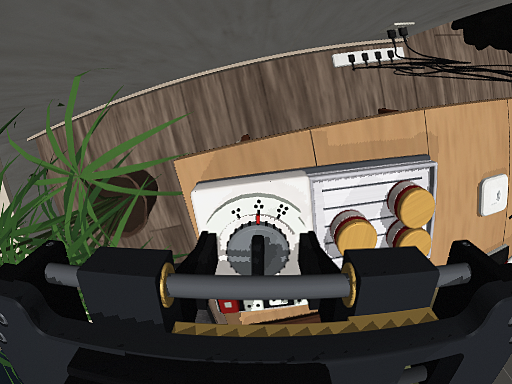

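Pointer at (258,215), exactly under the three-dot mark (258,204); three jars upright on the deck at (356,235), (410,203), (408,240). One last look at keys, jars and card.

```bash
python3 -m jog '[[[0,0,-3,0,0,0,5],[-4,0,0,0,0,0,5],[-4,0,0,0,0,0,5],[-4,0,0,0,0,0,5],[-4,0,0,0,0,0,5],[0,0,0,0,0,0,5],[0,0,0,0,0,0,5],[0,0,0,0,0,0,5],[0,0,0,0,0,0,5],[0,0,0,0,0,0,5]]]'
python3 - <<'E'
from h import *
s,p,M=st();print(s['time'],p)
for cam,z in [('wrist',.022),('scene',.022)]:
    im=shot(cam,cam+'15.png')
    for l in ['jar_1','card_reader','pointer_tip']:
        print(cam,l,[(round(d['conf'],2),onz(im,cam,d['point'],{'jar_1':.022,'card_reader':0,'pointer_tip':.066}[l])[:2].round(4).tolist()) for d in finder.spot_point(l,cam)])
a=cv2.imread('pics/scene15.png')[130:340,140:350];b=cv2.imread('pics/wrist15.png')
cv2.imwrite('pics/f.png',np.hstack([cv2.resize(a,(384,384),interpolation=cv2.INTER_CUBIC),b[:,:400]]))
E
```

```text
time: 41.9
position: [0.4094, 0.2901, 0.2804]
tool_rot: [3.122, -0.35, 0.0]
ft_force: [0.4, -0.5, 0.4]
grip_width: 0.573
41.9 [0.40938083 0.2900953  0.28039521]
wrist jar_1 [(0.9, [0.4634, 0.1517]), (0.85, [0.4276, 0.0712]), (0.74, [0.4817, 0.0636])]
wrist card_reader [(0.73, [0.4404, -0.1291])]
wrist pointer_tip []
scene jar_1 [(0.87, [0.4595, 0.1503]), (0.82, [0.4281, 0.0648]), (0.69, [0.4443, 0.1717]), (0.68, [0.4843, 0.0611]), (0.22, [0.4608, 0.1147])]
scene card_reader [(0.95, [0.4453, -0.1369])]
scene pointer_tip [(0.59, [0.5352, 0.27]), (0.54, [0.4235, 0.1313])]
```

View pics/f.png

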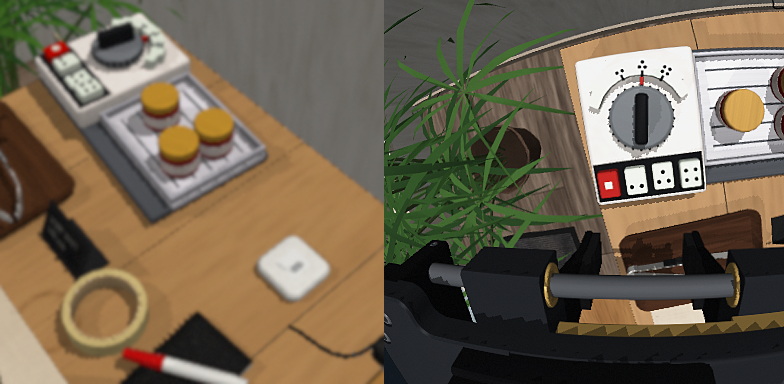

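Left panel: three jars upright on the deck at (160,103), (213,130) and (178,148), with the card flat at (293,267). Right panel: the pointer at the three-dot mark (642,83). Handing in.

```bash
python3 -c "
from bench import close_job
print(close_job())"
```

```text
the job is handed in; nothing more can be done
None
```

I finished the whole sequence for three jars and handed the job in at about 42 s on the robot's clock. No verdict is reported.

1. **Card reader:** laid flat on the counter at about (0.44, -0.135).
2. **Jars:** all three placed on the deck inside the rim.
3. **Key:** pushed the three-dot key down.
4. **Wheel:** turned the pointer to the three-dot mark, then let go and moved clear.

**Last checks**
- **Jars and card:** in the last wrist and scene pictures the three jars stood upright on the deck, at about (0.46, 0.15), (0.43, 0.07) and (0.48, 0.06). The card lay flat on the counter. I saw no jar knocked aside, and the gripper was open and clear.
- **Pointer:** the last two wrist pictures showed it at the three-dot mark. The finder gave mixed readings there: none in the last wrist picture, and a low-confidence point about 1 cm off in the scene picture. I went by the pictures.
- **Key:** I judged it down only by touch. It stopped about 8 mm down, and 28 N moved it no further. The pictures do not show key heights clearly enough to confirm that the other three are up.

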